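# Lever the set mosaic tile out of its casting frame

### The job

The mosaic tile has set. First take the whetstone that weighs it down off the tile and lay it flat on the bench well clear of the casting frame; then pick up the red-handled pry bar, put its blade through the frame's window under the tile and over the steel rod, and lever the tile up until its front edge snaps past both spring catches and stays up on them. Leave the tile sitting in the frame like that, do not press on or lift the tile with the gripper itself, and do not knock over the white paper cup.

Things in the scene. Friction and masses are not known exactly. Their poses are not given: they have to be found in the camera images.
- mould: fixed casting frame, plywood block 150 x 150 mm with aluminium rim, rim top at z 99 mm. Origin under its centre on the bench. Lever window in its local -x face: y -30 to 30, inward to x = -30, from z 72 up to the tile's underside at z 87. A spring catch (dark housing, red knob, to y = +/-96, z 107) in each side wall at x = -45 holds the tile; about 15 N at the tile's front edge frees it
- fulcrum (a point): top of the middle of the steel rod (10 mm thick, along the frame's y) before the window: the fulcrum, z 77 mm, at frame x = -87. The tile's front edge is 25 mm behind it (x = -62), its underside 10 mm higher. From lying level on the rod the blade tip must rise about 15.5 mm; with the tip at frame x = -42 that is a lever turn of 0.35 rad; 0.45 rad is safe
- tile: mosaic tile: grey backing plate 124 (x) x 120 (y) x 4 mm with a mosaic field 112 x 100 mm on it, 12 mm thick in all, 300 g; lies in the frame with its axes along the frame's. Origin at the centre of its underside
- tile_front_left (a point): on the underside of the tile at its front edge (local x = -62 mm), 50 mm to +y; seated it is 87 mm above the bench, snapped up on the catches 101 to 106 mm
- tile_front_right (a point): the same, 50 mm to -y
- whetstone: dark grey whetstone block 50 (x) x 88 (y) x 21 mm lying on the tile; origin at the centre of its underside
- cup_white: white paper cup, 76 mm diameter, 93 mm tall, standing; origin at its foot
- pry_bar: flat pry bar, 194 mm long, 180 g, lying on the bench; local +x points from the grip to the blade. Origin on its underside (bench height when lying). Red plastic grip with black rings: x = -97 to 13, 22 mm wide, z 0 to 16; steel blade: x = 17 to 97, 30 mm wide, 6 mm thick (z 5 to 11)
- pry_bar_tip (a point): middle of the blade's front end (pry bar local 97, 0, 8 mm)
Mind the look-alikes: they are no part of the job. Leave any blue look-alike of the whetstone alone.

How it is judged:
By the outcome, as a careful person would: the job done as asked, in the order asked, and still so for the second after the job is handed in, with the robot touching nothing.
It also fails if it takes over 61 s, if anything falls off the work surface, if the arm or the gripper's body presses on something with over 40 N, if the wrist force passes 120 N, or if a joint passes its speed limit or range.

### The arm

A 6-joint arm with a two-finger parallel gripper is mounted at the origin on the work surface; the furniture and walls round the work are solid. World frame = base frame: x ahead of the robot, y to its left, z up, the work surface at z = 0. Lengths are in m, angles in rad, forces in N, time in s.
With the tool pointing down it reaches from about 0.275 to 0.775 m from the base axis. Payload 14.6 kg.
Tool frame: the origin (TCP) lies at the very end of the fingers, on their centre line; the grasp point (between the pads) lies 19 mm behind it; z points along the fingers, y is the line along which they close (so a half turn about z gives the same grasp; the last joint's range is limited). The gripper opens to 85 mm and grips with 20 to 120 N. Pads are 22 mm wide; open, the fingers measure 114 mm over their backs; the gripper's body (76 mm by 85 mm) begins 54 mm behind the grasp point. The pads swing forward as they close: fully open they stand 13 mm farther back than shut.
Start: joints at [1.058, 0.263, -0.048, 1.259, 0, 1.415], TCP at [0.184, 0.492, 0.231] pointing down, gripper open.
Joint ranges: [-2.65, 2.65], [-0.89, 1.7], [-1.18, 1.37], [-2.13, 2.11], [-1.35, 1.29], [-3.14, 3.14]. Speed limits (rad/s): [1.89, 1.89, 2.57, 2.79, 3.14, 3.14].

### API

Orientations are given as a unit quaternion [x, y, z, w].
In Python, from rig import reach, move_straight, movej, move_gripper, dwell, solve_ik, read_state, read_camera, MotionError, finish_job, look_for, silhouettes, mark_of gives the robot as it stands. Calls block until the motion is done:
- reach(position, orientation): joint-space move of the TCP to a pose.
- move_straight(position, frame=None, v=0.15): straight line of the TCP; frame=None keeps the orientation; v is the mean speed in m/s.
- movej(angles): joint-space move.
- move_gripper(opening): finger opening in m; the grip force is fixed at half the most; returns when the fingers have stopped.
- dwell(seconds).
- solve_ik(position, orientation): joint angles nearest the present ones, or None.
- read_state(): the state.
- read_camera(name): name is "scene" or "top" or "wrist"; returns a dict with "frame" (384x512x3 uint8, blue, green, red), "fx", "fy", "cx", "cy" (pixels), "cam_to_world" (4x4, takes a point from camera to world coordinates). Camera axes: x right, y down, z forward; pixel columns grow to the right and rows downward; lengths in m; the calibration is good to about 2 mm. The wrist camera is an equidistant fisheye: a pixel r from the principal point sees the ray r / f radians off the axis. A picture is of the moment at which its call begins. There is no depth.
A pose or a line that the arm cannot do raises MotionError and nothing moves.
- finish_job(): hands the job in; it is judged then, once.
Trained networks look in the newest picture that a camera, given by its name, has taken for a name from the list of things; names that differ only in an ending like _2 or _b are one class to them, and where a whole thing is asked for, a point or a joint stands for the part that bears it (a point fixed in the world has none). Each returns a list of dicts, best first, with "confidence" (0 to 1); they miss things now and then, are a little off and sometimes report something else, mostly with a low value. They report only what shows in the picture. A call takes as long as a camera call. They do not tell look-alikes from the thing itself.
- look_for(label, camera): "centre" ([row, column] in pixels, amid what is visible of it).
- silhouettes(label, camera): "mask" (384x512 bool, what is visible of it) and "centre" ([row, column] in pixels, amid what is visible of it).
- mark_of(label, camera): "centre" ([row, column] in pixels: a listed point, or the origin of a listed thing).
The state is a dict: "time": time; "qpos": joint angles; "qvel": joint speeds; "joint_torque": joint torques, N m; "tool_pos": TCP position; "tcp_rot": TCP orientation; "ft_force": force on the tool from outside, world axes, zero at the start; "torque": the same for the moment, N m; "gripper_width": finger opening in m; "finger_force": force on a finger pad.
Only numpy, scipy, OpenCV 4.12 (cv2) and the standard library are available. Lean on these libraries where they do the work, as an engineer would, in place of code of your own. Each camera call takes 0.05 s, during which the arm holds its last target. There are 200 camera calls.

## Working session

There is one attempt and no reset: what is moved stays moved. The work goes in short steps, each a Python script; the robot and the scene stay as the last script left them, time stands still between calls to the robot, and variables do not carry over. Pictures are saved under pics/ and viewed, at most 10 in all, crops included, and the job is handed in when it is done.

```bash
mkdir -p pics; ls
cat > h.py <<'E'
import numpy as np, cv2
from rig import *
def ray(c,px):
    r,col=px; x=(col-c["cx"])/c["fx"]; y=(r-c["cy"])/c["fy"]
    return np.array([x,y,1.0])
def to_plane(c,px,z,fish=False):
    d=ray(c,px)
    if fish:
        th=np.hypot(d[0],d[1]); s=np.sin(th)/th if th>1e-9 else 1
        d=np.array([d[0]*s,d[1]*s,np.cos(th)])
    T=np.array(c["cam_to_world"]); d=T[:3,:3]@d; o=T[:3,3]
    return o+d*(z-o[2])/d[2]
def tri(obs):
    A=np.zeros((3,3));b=np.zeros(3)
    for c,px in obs:
        T=np.array(c["cam_to_world"]);d=T[:3,:3]@ray(c,px);d/=np.linalg.norm(d)
        P=np.eye(3)-np.outer(d,d);A+=P;b+=P@T[:3,3]
    return np.linalg.solve(A,b)
def pix(c,p):
    T=np.linalg.inv(np.array(c["cam_to_world"]));q=T[:3,:3]@np.asarray(p)+T[:3,3]
    return np.array([c["cy"]+c["fy"]*q[1]/q[2],c["cx"]+c["fx"]*q[0]/q[2]])
E
python3 - <<'E'
from h import *
cs={}
for n in("top","scene"):
    c=cs[n]=read_camera(n); cv2.imwrite(f"pics/{n}0.png",c["frame"])
    print(n,c["fx"],np.round(c["cam_to_world"],3).tolist())
    for l in["mould","fulcrum","tile","tile_front_left","tile_front_right","whetstone","cup_white","pry_bar","pry_bar_tip"]:
        print(l,[(round(m["confidence"],2),np.round(m["centre"],1).tolist()) for m in mark_of(l,n)][:4],"sil",[(round(m["confidence"],2),np.round(m["centre"]).tolist(),int(m["mask"].sum())) for m in silhouettes(l,n)][:4] if l in("whetstone","pry_bar","cup_white","tile","mould") else "")
print(read_state())
E
```

```text
pics
top 373.6874149081982 [[-0.027, -0.99, 0.138, 0.423], [-0.999, 0.029, 0.015, -0.102], [-0.019, -0.138, -0.99, 1.412], [0.0, 0.0, 0.0, 1.0]]
mould [(0.7, [232.2, 247.0])] sil [(0.82, [214.0, 249.0], 704)]
fulcrum [(0.71, [232.5, 268.4])] sil 
tile [(0.81, [228.6, 247.0])] sil [(0.69, [231.0, 263.0], 845), (0.64, [232.0, 245.0], 963)]
tile_front_left [(0.87, [247.1, 264.9])] sil 
tile_front_right [(0.84, [216.7, 267.3])] sil 
whetstone [(0.69, [227.7, 251.3]), (0.4, [220.9, 289.6])] sil [(0.67, [232.0, 245.0], 879), (0.63, [158.0, 151.0], 275)]
cup_white [(0.96, [211.7, 379.1])] sil [(0.96, [209.0, 383.0], 394), (0.34, [232.0, 243.0], 877)]
pry_bar [(0.7, [217.7, 315.4]), (0.58, [212.9, 378.7])] sil [(0.81, [217.0, 314.0], 357)]
pry_bar_tip [] sil 
scene 407.9615987295863 [[0.683, -0.534, 0.498, -0.132], [-0.73, -0.493, 0.473, -0.792], [-0.007, -0.687, -0.727, 1.15], [0.0, 0.0, 0.0, 1.0]]
mould [(0.64, [204.9, 232.2]), (0.62, [202.6, 218.0])] sil [(0.84, [204.0, 220.0], 1346)]
fulcrum [(0.93, [208.1, 233.1])] sil 
tile [(0.98, [189.2, 218.4])] sil [(0.92, [192.0, 220.0], 560)]
til
[... 462 characters left out ...]
s': array([ 1.05771757e+00,  2.63115615e-01, -4.82948651e-02,  1.25938409e+00,
       -1.54892515e-05,  1.41546437e+00]), 'qvel': array([ 2.26594670e-03, -1.13059320e-03,  6.77533018e-05, -7.27373795e-05,
        4.67638368e-04, -9.88362368e-04]), 'joint_torque': array([ 3.69600981e-03, -6.37438345e+01,  3.84749794e+01,  1.61310621e-03,
        3.22054029e-05,  2.08239049e-05]), 'tool_pos': array([0.1838675 , 0.49176321, 0.23127207]), 'tcp_rot': array([ 1.77921060e-01,  9.84044763e-01, -1.70952095e-06,  7.60462541e-06]), 'ft_force': array([ 0.75497387,  0.49714414, -0.6951635 ]), 'torque': array([0.03504666, 0.02041459, 0.02023065]), 'finger_force': 0.0, 'gripper_width': 0.08504314393773595}
```

View pics/top0.png

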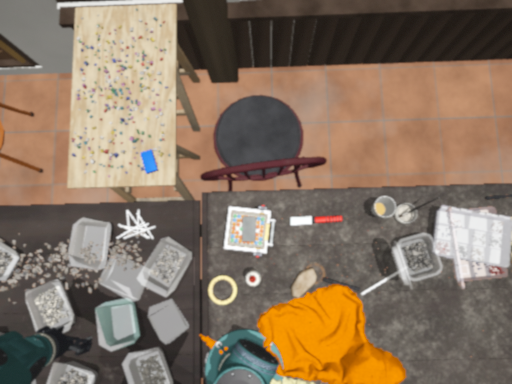

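View pics/scene0.png

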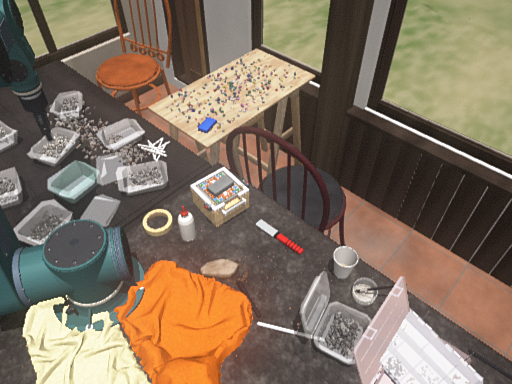

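The top view shows the frame with the grey stone at about (230,248), its window side toward image right. The pry bar is at (219,316) with its blade (219,300) toward the frame and its red grip at (219,328). The cup is at (207,383). 

Candidates:
- **Whetstone:** grey block on the tile, (230,248), chosen. The blue block on the far table (160,150) is the look-alike, and the brown pestle-like stone is at (278,308).
- **Pry bar:** only the red-handled one at (219,316). The white stick at (285,380) is no match.

Run:
```python
from h import *
t=read_camera("top"); s=read_camera("scene")
M=lambda l,n:mark_of(l,n)[0]["centre"]
for l,z in[("fulcrum",.077),("tile",.087),("tile_front_left",.087),("tile_front_right",.087),("whetstone",.099),("cup_white",0),("pry_bar",0)]:
    a,b=M(l,"top"),M(l,"scene"); print(l,"top",to_plane(t,a,z).round(3),"scene",to_plane(s,b,z).round(3),"tri",tri([(t,a),(s,b)]).round(3))
print("tip",to_plane(s,M("pry_bar_tip","scene"),.008).round(3))
# colour based red grip axis
for n,c in(("top",t),("scene",s)):
    m=silhouettes("pry_bar",n)[0]["mask"]
    pts=np.argwhere(m); P=np.array([to_plane(c,p,.012)[:2] for p in pts]); u,sv,v=np.linalg.svd(P-P.mean(0),full_matrices=False)
    q=(P-P.mean(0))@v[0]; print(n,"bar centre",P.mean(0).round(3),"axis",v[0].round(3),"ext",q.min().round(3),q.max().round(3))
a=cv2.resize(t["frame"][190:265,210:350],None,fx=5,fy=5,interpolation=2)[:, :700]
b=cv2.resize(s["frame"][160:260,185:310],None,fx=5.6*2/5,fy=2.2,interpolation=2)
o=np.zeros((600,700,3),np.uint8); o[:375]=a; o[375:375+220,:b.shape[1]]=b
cv2.imwrite("pics/crop1.png",o)
```

```text
fulcrum top [ 0.481 -0.116  0.077] scene [ 0.484 -0.109  0.077] tri [ 0.48  -0.116  0.086]
tile top [ 0.494 -0.02   0.087] scene [ 0.5   -0.025  0.087] tri [ 0.497 -0.023  0.087]
tile_front_left top [ 0.433 -0.085  0.087] scene [ 0.435 -0.073  0.087] tri [ 0.431 -0.083  0.099]
tile_front_right top [ 0.531 -0.103  0.087] scene [ 0.527 -0.098  0.087] tri [ 0.528 -0.101  0.089]
whetstone top [ 0.491 -0.038  0.099] scene [0.689 0.239 0.099] tri [ 0.47  -0.048  0.387]
cup_white top [ 0.548 -0.521  0.   ] scene [ 0.558 -0.5    0.   ] tri [ 0.542 -0.51   0.03 ]
pry_bar top [ 0.532 -0.278  0.   ] scene [ 0.52  -0.285  0.   ] tri [ 0.531 -0.279 -0.017]
tip [ 0.51  -0.19   0.008]
top bar centre [ 0.53  -0.276] axis [-0.04   0.999] ext -0.103 0.093
scene bar centre [ 0.527 -0.275] axis [ 0.023 -1.   ] ext -0.091 0.1
```

View pics/crop1.png

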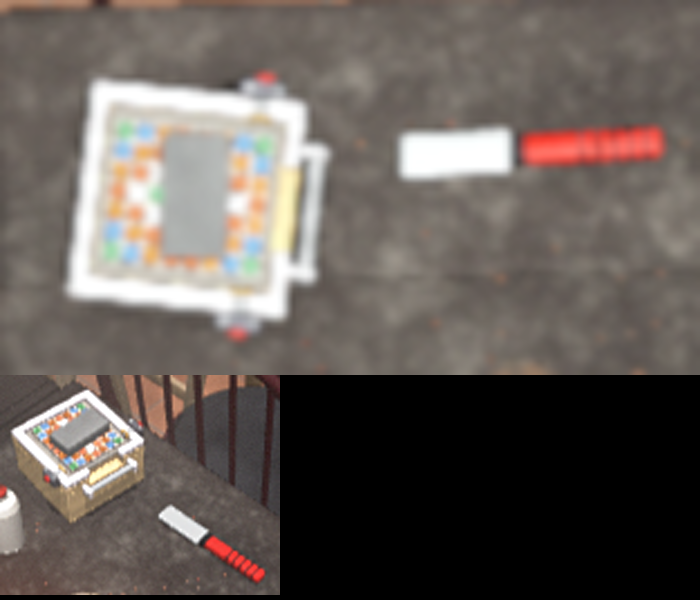

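The crop confirms the grey stone at crop (195,195), lying square with the tile. The window and rod are on the right side at (310,215), with a red catch knob at each side. The pry bar's blade points at the frame. Next I hover to refine with the wrist camera.

```bash
cat >> h.py <<'E'
from scipy.spatial.transform import Rotation as R
def ori(yd, pitch=0, fx=None):
    """tool down, tool y along world azimuth yd; """
    y=np.array([np.cos(yd),np.sin(yd),0]);z=np.array([0,0,-1.]);x=np.cross(y,z)
    return R.from_matrix(np.stack([x,y,z],1)).as_quat()
E
python3 - <<'E'
from h import *
for yd in(1.42,1.42-np.pi,0,np.pi):
    for p in([.49,-.03,.3],[.5,-.32,.2],[.35,-.25,.2]):
        q=solve_ik(p,ori(yd)); print(yd,p,None if q is None else np.round(q,2))
yd=1.42
q=[solve_ik([.46,-.12,.36],ori(a)) for a in(1.42,1.42-np.pi)]
k=0 if q[1] is None or (q[0] is not None and abs(q[0][5])<abs(q[1][5])) else 1
reach([.46,-.12,.36],ori([1.42,1.42-np.pi][k]))
c=read_camera("wrist");cv2.imwrite("pics/w1.png",cv2.resize(c["frame"],(800,600)))
print(k,c["fx"],c["cx"],c["cy"],np.round(c["cam_to_world"],3).tolist(),read_state()["time"])
for l,z in[("fulcrum",.077),("tile",.087),("tile_front_left",.087),("tile_front_right",.087),("whetstone",.099),("pry_bar",0),("pry_bar_tip",.008),("mould",0)]:
    print(l,[(round(m["confidence"],2),np.round(m["centre"]),to_plane(c,m["centre"],z,True)[:2].round(4)) for m in mark_of(l,"wrist")][:2])
E
```

```text
1.42 [0.49, -0.03, 0.3] [-0.23  0.19  0.04  1.42  0.   -0.08]
1.42 [0.5, -0.32, 0.2] [-0.71  0.39  0.06  1.24  0.   -0.56]
1.42 [0.35, -0.25, 0.2] [-0.81  0.11 -0.33  1.13  0.   -0.66]
-1.7215926535897932 [0.49, -0.03, 0.3] [-0.23  0.19  0.04  1.42  0.    3.07]
-1.7215926535897932 [0.5, -0.32, 0.2] [-0.71  0.39  0.06  1.24  0.    2.59]
-1.7215926535897932 [0.35, -0.25, 0.2] [-0.81  0.11 -0.33  1.13  0.    2.48]
0 [0.49, -0.03, 0.3] [-0.23  0.19  0.04  1.42  0.    1.34]
0 [0.5, -0.32, 0.2] [-0.71  0.39  0.06  1.24  0.    0.86]
0 [0.35, -0.25, 0.2] [-0.81  0.11 -0.33  1.13  0.    0.76]
3.141592653589793 [0.49, -0.03, 0.3] [-0.23  0.19  0.04  1.42  0.   -1.8 ]
3.141592653589793 [0.5, -0.32, 0.2] [-0.71  0.39  0.06  1.24  0.   -2.28]
3.141592653589793 [0.35, -0.25, 0.2] [-0.81  0.11 -0.33  1.13  0.   -2.38]
0 297.3186396354542 254.66679725215616 187.91545632215855 [[0.149, 0.948, 0.28, 0.388], [0.989, -0.144, -0.041, -0.11], [0.001, 0.283, -0.959, 0.502], [0.0, 0.0, 0.0, 1.0]] 4.925
fulcrum []
tile []
tile_front_left [(0.63, array([134., 280.]), array([ 0.4375, -0.0802]))]
tile_front_right [(0.71, array([199., 278.]), array([ 0.532 , -0.0965]))]
whetstone [(0.9, array([251., 469.]), array([0.6902, 0.2575])), (0.63, array([172., 321.]), array([ 0.4967, -0.0309]))]
pry_bar [(0.55, array([196., 173.]), array([ 0.5285, -0.2804]))]
pry_bar_tip [(0.75, array([190., 224.]), array([ 0.5289, -0.1853]))]
mould []
```

View pics/w1.png

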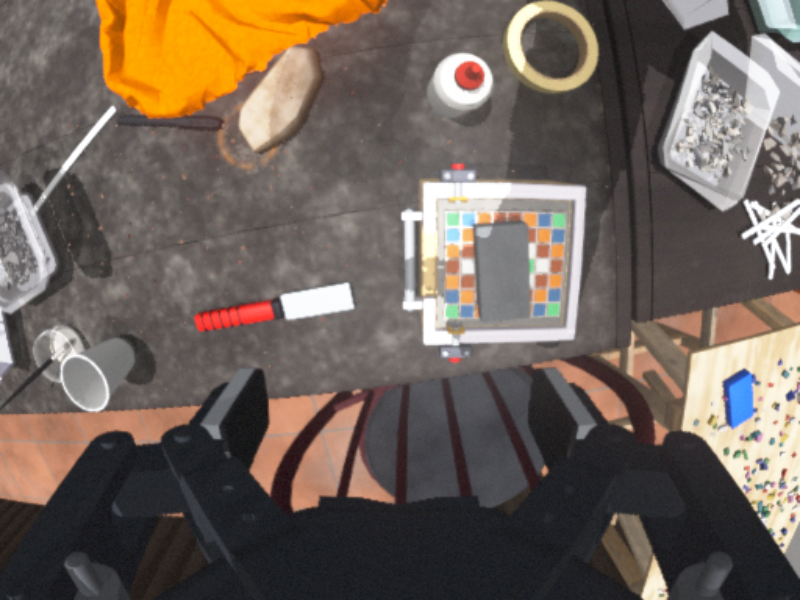

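The wrist picture shows (in 800x600 pixels) rim corners at about (424,182), (585,186), (577,341) and (425,344), and catch knobs at (458,167) and (456,357). The rod is at (410,215)–(411,305), the stone's top at (475..527, 222..320), and the bar runs from (197,321) to its tip at (351,297). I'll fit poses to these.

Run:
```python
from h import *
from scipy.optimize import least_squares
c=read_camera("wrist"); k=512/800
W=lambda pts,z:np.array([to_plane(c,((v+.5)*k-.5,(u+.5)*k-.5),z,True)[:2] for u,v in pts])
def fit(loc,w,x0):
    loc=np.array(loc)
    f=lambda x:((loc@np.array([[np.cos(x[2]),np.sin(x[2])],[-np.sin(x[2]),np.cos(x[2])]])+x[:2])-w).ravel()
    r=least_squares(f,x0); return r.x.round(4),(r.fun.reshape(-1,2)*1e3).round(1).tolist()
w=np.vstack([W([(424,182),(585,186),(577,341),(425,344)],.099),W([(410,218),(411,303)],.077)])
print("frame corners",fit([(-.075,.075),(.075,.075),(.075,-.075),(-.075,-.075)],w[:4],[.5,-.03,1.4]))
print("rod mid",w[4:].mean(0).round(4))
kn=W([(458,167),(456,357)],.10); print("knobs",fit([(-.045,.096),(-.045,-.096)],kn,[.5,-.03,1.4]))
print("stone",fit([(-.025,.044),(.025,.044),(.025,-.044),(-.025,-.044)],W([(475,225),(526,221),(527,320),(478,320)],.12),[.5,-.03,1.4]))
print("bar",fit([(.097,.015),(.097,-.015),(-.097,0)],np.vstack([W([(349,284),(353,310)],.011),W([(197,321)],.014)]),[.53,-.28,1.57]))
# automatic: rim white & blade mask
g=c["frame"].astype(int); red=(g[...,2]>150)&(g[...,1]<90)&(g[...,0]<90); red[:,190:]=False; red[:180]=False
pts=np.argwhere(red[:230]); P=np.array([to_plane(c,p,.014,True)[:2] for p in pts]);v=np.linalg.svd(P-P.mean(0),full_matrices=False)[2][0]
print("grip",P.mean(0).round(4),v.round(3),np.ptp((P-P.mean(0))@v).round(4))
m=(g.min(2)>190); m[:170]=False;m[215:]=False;m[:,:175]=False;m[:,235:]=False
pts=np.argwhere(m); P=np.array([to_plane(c,p,.011,True)[:2] for p in pts]);v=np.linalg.svd(P-P.mean(0),full_matrices=False)[2][0]
print("blade",P.mean(0).round(4),v.round(3),np.ptp((P-P.mean(0))@v).round(4),len(P))
```

```text
frame corners (array([ 0.4948, -0.0262,  1.4403]), [[0.7, -0.3], [-0.2, 2.1], [-1.6, -1.4], [1.0, -0.3]])
rod mid [ 0.4827 -0.1123]
knobs (array([ 0.4942, -0.0264,  1.4407]), [[-7.7, 1.0], [7.7, -1.0]])
stone (array([ 0.4945, -0.0351,  1.4907]), [[-1.5, -2.4], [0.2, 3.1], [-1.0, 2.3], [2.2, -3.0]])
bar (array([ 0.5278, -0.2793,  1.5733]), [[0.2, 0.8], [-0.1, 1.9], [-0.1, -2.7]])
grip [ 0.5294 -0.3255] [ 0.02 -1.  ] 0.1017
blade [ 0.5266 -0.2219] [ 0.022 -1.   ] 0.0796 743
```

Run:
```python
from h import *
o=ori(1.47)
reach([.4945,-.035,.17],o); move_straight([.4945,-.035,.103],v=.06)
s=read_state();print(s["tool_pos"],s["ft_force"])
move_gripper(.03); s=read_state();print(s["gripper_width"],s["finger_force"],s["ft_force"])
move_straight([.4945,-.035,.2],v=.12); s=read_state();print(s["gripper_width"],s["finger_force"],s["ft_force"],s["time"])
c=read_camera("wrist");cv2.imwrite("pics/w2.png",cv2.resize(c["frame"],(640,480)))
```

```text
[ 0.49471573 -0.03504408  0.10331158] [-0.03475574 -0.27375713 -0.18314744]
0.04486655205963598 61.420512199401855 [-3.15231042  0.78713463  8.78211018]
0.04457789403706781 61.07917785644531 [ 0.34298959 -0.21129129 -1.02507061] 8.925
```

View pics/w2.png

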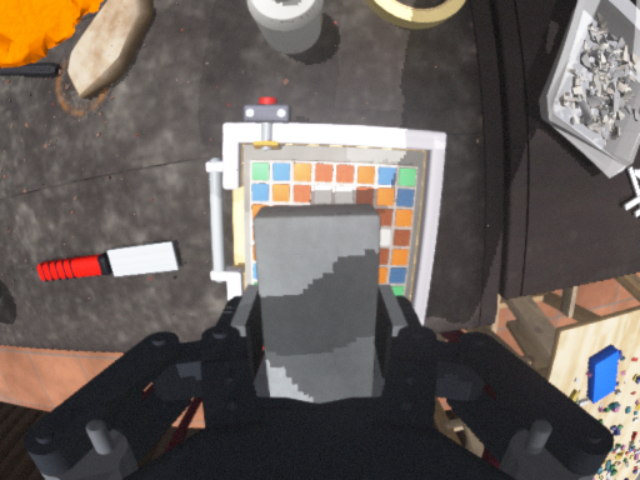

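The stone is held between the fingers, roughly level, and clear of the tile. Now I set it down on the clear bench right of the rock.

Run:
```python
from h import *
o=ori(1.57)
reach([.43,-.33,.12],o); 
for z in(.03,.012,.008,.006,.004,.002):
    move_straight([.43,-.33,z],v=.08); s=read_state(); print(z,s["ft_force"].round(1),s["gripper_width"])
    if s["ft_force"][2]>4: break
move_gripper(.085); move_straight([.43,-.33,.15],v=.15)
reach([.45,-.30,.33],ori(1.45))
c=read_camera("wrist");cv2.imwrite("pics/w3.png",cv2.resize(c["frame"],(800,600))); print(read_state()["time"])
g=c["frame"].astype(int); k=1
red=(g[...,2]>150)&(g[...,1]<90)&(g[...,0]<90)
n,L,st,ce=cv2.connectedComponentsWithStats(cv2.morphologyEx(red.astype(np.uint8),cv2.MORPH_CLOSE,np.ones((5,5),np.uint8)))
i=1+np.argmax(st[1:,4]); P=np.array([to_plane(c,p,.014,True)[:2] for p in np.argwhere((L==i))]);v=np.linalg.svd(P-P.mean(0),full_matrices=False)[2][0]
print("grip",P.mean(0).round(4),v.round(3),np.ptp((P-P.mean(0))@v).round(4))
for l,z in[("pry_bar",0),("pry_bar_tip",.008),("whetstone",0),("tile_front_left",.087),("tile_front_right",.087),("fulcrum",.077)]:
    print(l,[(round(m["confidence"],2),np.round(m["centre"]),to_plane(c,m["centre"],z,True)[:2].round(4)) for m in mark_of(l,"wrist")][:2])
```

```text
0.03 [-0.1 -0.3 -1.7] 0.04479489781429144
0.012 [ 0.4 -0.7 -0.5] 0.044341894578014365
0.008 [-0.   0.8 -0.7] 0.044766914948624954
0.006 [ 0.2 -0.3 -2.4] 0.0442959090714935
0.004 [-2.   1.2 10.8] 0.044640147188004776
14.9833
grip [ 0.5289 -0.3249] [ 0.033 -0.999] 0.1028
pry_bar [(0.95, array([196., 272.]), array([ 0.5339, -0.2819]))]
pry_bar_tip [(0.79, array([191., 327.]), array([ 0.5327, -0.1885]))]
whetstone [(0.76, array([140., 236.]), array([ 0.4338, -0.3283]))]
tile_front_left [(0.69, array([133., 410.]), array([ 0.4366, -0.0767]))]
tile_front_right [(0.93, array([200., 399.]), array([ 0.5341, -0.0947]))]
fulcrum [(0.69, array([167., 386.]), array([ 0.4847, -0.1128]))]
```

View pics/w3.png

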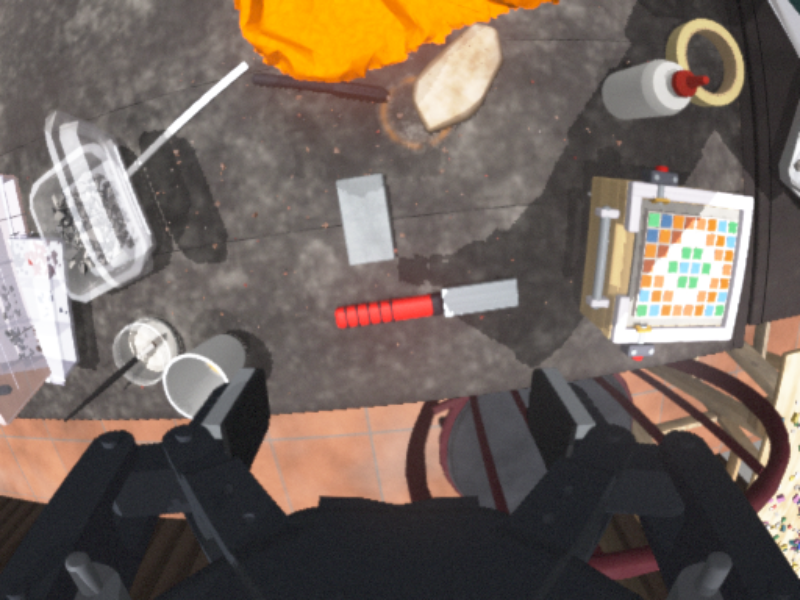

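The stone lies flat on the bench at about (.434,-.328), and the frame, bar and cup are undisturbed. Next I plan the whole lever path in IK, then grasp the bar.

```bash
cat >> h.py <<'E'
F=np.array([.4948,-.0262,0]); FY=1.440; RF=R.from_euler("z",FY)
G=np.array([-.045,0,.004])   # TCP in bar frame
def bar_tool(p_bar,rot):     # bar origin world, bar rotation -> TCP pose
    return p_bar+rot.apply(G), (rot*R.from_euler("x",np.pi)).as_quat()
def at_rod(pitch,back=0.,up=0.,loc=.052):
    """bar-local point (loc,0,0) at rod centre + up, pulled back along the bar"""
    rot=RF*R.from_euler("y",-pitch)
    c=F+RF.apply([-.087,0,.072+up])
    return bar_tool(c-rot.apply([loc+back,0,0]),rot)
E
python3 - <<'E'
from h import *
for a in[(-.07,.10,.002),(-.07,0,.002),(0,0,0),(.2,0,0),(.45,0,0),(.5,0,0)]:
    p,q=at_rod(*a); j=solve_ik(p,q); print(a,p.round(3),None if j is None else np.round(j,2))
yaw=1.595; rot=R.from_euler("z",yaw); p,q=bar_tool(np.array([.529,-.281,0]),rot)
move_gripper(.05); reach(p+[0,0,.1],q); move_straight(p,v=.08); s=read_state();print(s["tool_pos"],s["ft_force"])
move_gripper(.01); s=read_state();print(s["gripper_width"],s["finger_force"],s["ft_force"])
move_straight(p+[0,0,.13],v=.12)
P,Q=at_rod(-.07,.10,.002); reach(P,Q)
print(read_state()["ft_force"],read_state()["time"])
s=read_camera("scene"); cv2.imwrite("pics/s2.png",cv2.resize(s["frame"][150:290,170:360],None,fx=4,fy=4,interpolation=2))
print([(m["confidence"],m["centre"]) for m in mark_of("pry_bar_tip","scene")][:1])
rot=RF*R.from_euler("y",.07); t=P-rot.apply(G)+rot.apply([.097,0,.008]); print("exp tip",t,pix(s,t),"exp rod",pix(s,F+RF.apply([-.087,0,.077])))
t=read_camera("top"); T=P-rot.apply(G)+rot.apply([.097,0,.008]);print("top",[(m["confidence"],m["centre"]) for m in mark_of("pry_bar_tip","top")][:1],pix(t,T))
E
```

```text
(-0.07, 0.1, 0.002) [ 0.458 -0.307  0.092] [-0.71  0.37 -0.29  0.87 -0.06  0.99]
(-0.07, 0, 0.002) [ 0.471 -0.208  0.085] [-0.54  0.32 -0.38  0.83 -0.06  1.16]
(0, 0, 0) [ 0.471 -0.209  0.076] [-0.58  0.35 -0.37  0.85  0.    1.13]
(0.2, 0, 0) [ 0.471 -0.207  0.057] [-0.67  0.42 -0.33  0.92  0.17  1.02]
(0.45, 0, 0) [ 0.472 -0.201  0.033] [-0.76  0.54 -0.27  1.04  0.36  0.89]
(0.5, 0, 0) [ 0.472 -0.199  0.029] [-0.78  0.57 -0.26  1.06  0.39  0.86]
[ 0.53034056 -0.32616565  0.00447665] [ 0.27361331  0.54110266 -0.88795361]
0.020237855610604965 59.59973216056824 [-1.83078251  0.52781967  6.02021343]
[ 0.53355186  0.20591704 -1.09906429] 20.5
[(0.53, [214.2, 244.5])]
exp tip [ 0.47637038 -0.16629878  0.08582726] [212.9882059 244.1472571] exp rod [205.22520968 234.43487365]
top [(0.59, [232.0, 286.1])] [233.80917857 286.78209063]
```

View pics/s2.png

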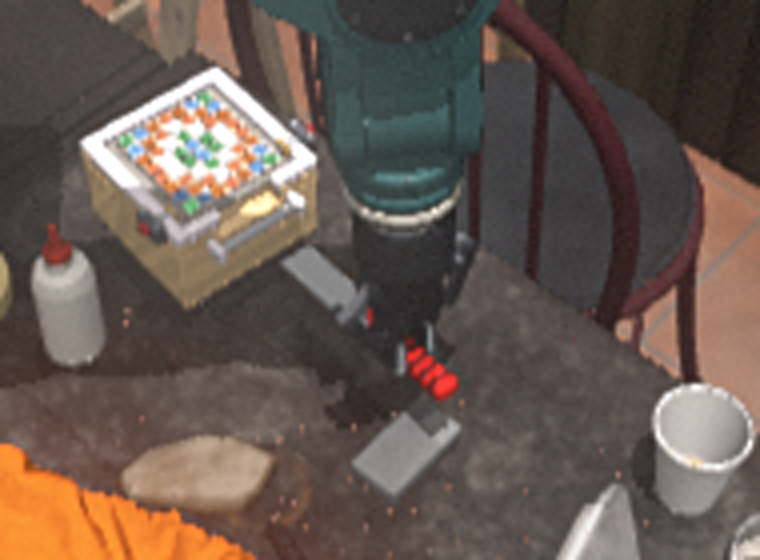

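The bar is held straight with its blade (picture (320,280)) pointed at the window behind the rod. The tip sits within 1–2 px of the prediction in both views. I insert it while watching forces.

Run:
```python
from h import *
for b in(.06,.045,.03,.02,.01,0):
    P,Q=at_rod(-.07,b,.002); move_straight(P,Q,v=.06); f=read_state()["ft_force"]; print(b,f.round(1))
    if np.linalg.norm(f)>8: break
print(read_state()["time"],read_state()["torque"])
s=read_camera("scene"); a=cv2.resize(s["frame"][165:255,195:295],None,fx=6,fy=6,interpolation=2); cv2.imwrite("pics/s3.png",a)
```

```text
0.06 [-0.1 -0.3 -0.8]
0.045 [ 0.1  0.1 -1. ]
0.03 [ 0.1 -0.1 -1.8]
0.02 [-0.7  0.3 -2. ]
0.01 [ 0.1 -0.4 -1.8]
0 [-0.9 -0.  -2.2]
23.2667 [ 0.02549236 -0.00114325  0.00127082]
```

View pics/s3.png

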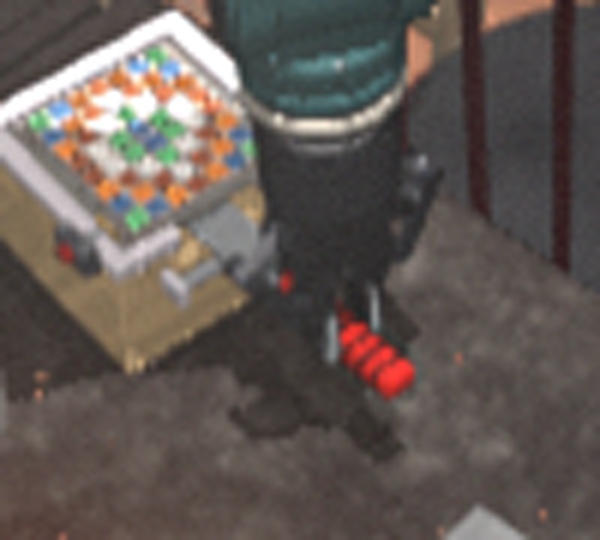

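The blade at (235,245) lies over the rod and under the tile, with no contact force. Now I lever.

Run:
```python
from h import *
for a in(0,.08,.16,.24,.30,.36,.41,.45):
    P,Q=at_rod(a,0,0); move_straight(P,Q,v=.04); s=read_state(); f=s["ft_force"]; print(a,f.round(1),s["torque"].round(2),s["tool_pos"].round(4)-P.round(4))
    if np.linalg.norm(f)>60: print("stop");break
print(read_state()["time"])
s=read_camera("scene"); t=read_camera("top")
for l in("tile_front_left","tile_front_right"):
    a,b=[mark_of(l,n)[:1] for n in("scene","top")]
    print(l,a,b,"seated",pix(s,F+RF.apply([-.062,.05 if "left" in l else -.05,.087])),"up",pix(s,F+RF.apply([-.062,.05 if "left" in l else -.05,.103])))
cv2.imwrite("pics/s4.png",cv2.resize(s["frame"][165:255,195:295],None,fx=6,fy=6,interpolation=2))
```

```text
0 [-0.4 -1.   1.5] [-0.08  0.06 -0.09] [-1.e-04 -6.e-04  0.e+00]
0.08 [-0.5 -0.4 -0.8] [-0.14  0.1   0.  ] [-1.e-04 -4.e-04  1.e-04]
0.16 [0.8 5.5 2.8] [ 1.01 -0.28 -0.08] [0.     0.0006 0.0001]
0.24 [-0.3  0.2  0.4] [-0.04  0.03  0.01] [-1.e-04 -2.e-04  0.e+00]
0.3 [0.7 3.6 3.9] [ 0.71 -0.13 -0.04] [0.     0.0003 0.    ]
0.36 [-0.   0.6  0.2] [-0.01  0.02  0.03] [-0.0002 -0.0002 -0.0002]
0.41 [ 0.  -1.5 -0.3] [-0.52  0.03  0.03] [-0.0001 -0.0004 -0.0002]
0.45 [-0.8 -1.2 -0.4] [-0.5   0.09  0.02] [-1.e-04 -1.e-04 -2.e-04]
25.8167
tile_front_left [{'centre': [202.9, 217.6], 'confidence': 0.77}] [{'centre': [245.8, 265.2], 'confidence': 0.75}] seated [206.17142881 218.22509533] up [203.11224528 217.88812853]
tile_front_right [{'centre': [188.3, 241.4], 'confidence': 0.78}] [{'centre': [217.1, 269.7], 'confidence': 0.55}] seated [192.28830255 241.2681915 ] up [189.20868228 241.12955354]
```

View pics/s4.png

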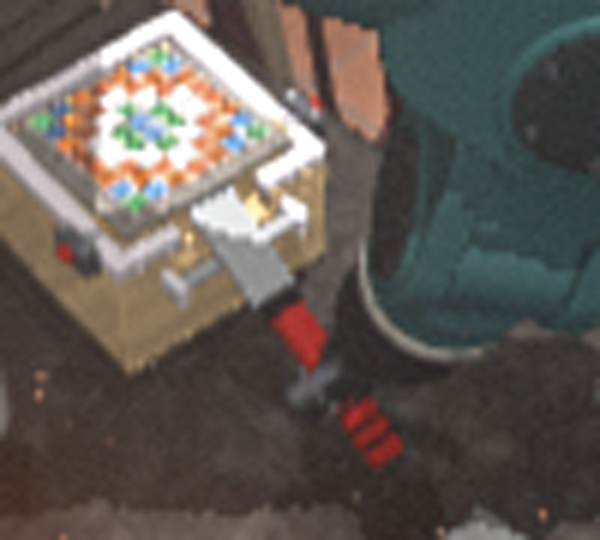

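The tile's front edge is raised, with both edge marks at the "up" prediction, and the reaction has dropped away, as after the snap. I lower the blade, back it out and look at whether the tile stays up.

Run:
```python
from h import *
for a,u in((.2,0),(.05,.001),(-.05,.002)):
    P,Q=at_rod(a,0,u); move_straight(P,Q,v=.06)
for b in(.03,.11): 
    P,Q=at_rod(-.05,b,.002); move_straight(P,Q,v=.1)
print(read_state()["ft_force"].round(1),read_state()["time"])
s=read_camera("scene"); t=read_camera("top")
for l,y in(("tile_front_left",.05),("tile_front_right",-.05)):
    for n,c in(("scene",s),("top",t)):
        m=mark_of(l,n)[:1]; print(l,n,m and (m[0]["centre"],m[0]["confidence"]),"seated",pix(c,F+RF.apply([-.062,y,.087])).round(1),"up",pix(c,F+RF.apply([-.062,y,.103])).round(1))
cv2.imwrite("pics/s5.png",cv2.resize(s["frame"][165:255,195:295],None,fx=6,fy=6,interpolation=2))
```

```text
[ 0.1 -0.9 -0.9] 28.8
tile_front_left scene ([204.1, 220.1], 0.63) seated [206.2 218.2] up [203.1 217.9]
tile_front_left top ([241.6, 263.8], 0.79) seated [245.7 263. ] up [245.6 262.9]
tile_front_right scene ([188.3, 238.6], 0.71) seated [192.3 241.3] up [189.2 241.1]
tile_front_right top ([219.4, 267.7], 0.66) seated [217.5 265.9] up [217.1 265.9]
```

View pics/s5.png

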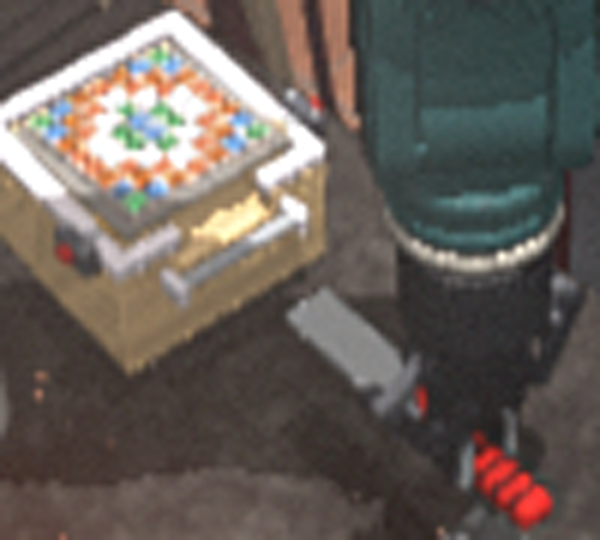

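The tile stays up after the blade is out: its front corner (125,235) is above the rim line, and the green corner chip is about 15 px higher than when seated. I lay the bar down, confirm the tile numerically and hand in.

Run:
```python
from h import *
rot=R.from_euler("z",1.595); p,q=bar_tool(np.array([.529,-.281,0]),rot)
reach(p+[0,0,.1],q); move_straight(p+[0,0,.012],v=.1)
for z in(.008,.005,.003,.001,0):
    move_straight(p+[0,0,z],v=.05); f=read_state()["ft_force"]
    if f[2]>3: break
print("down",z,f.round(1)); move_gripper(.05); move_straight(p+[0,0,.15],v=.15)
reach([.40,-.36,.30],ori(.0)); 
s=read_camera("scene"); s0=cv2.imread("pics/scene0.png")
print(read_state()["time"])
def shift(loc):   # match patch about a seated mosaic point from first picture in the new one
    r,c=np.round(pix(s,F+RF.apply(loc))).astype(int); h=5
    U=lambda im:cv2.resize(im,None,fx=4,fy=4,interpolation=cv2.INTER_CUBIC)
    t=U(s0[r-h:r+h+1,c-h:c+h+1]); w=U(s["frame"][r-h-7:r+h+8,c-h-7:c+h+8])
    m=cv2.matchTemplate(w,t,cv2.TM_CCOEFF_NORMED); _,v,_,l=cv2.minMaxLoc(m); return round(v,2),l[1]/4-7,l[0]/4-7
for n,x,y in(("front left",-.05,.045),("front right",-.05,-.045),("back left",.05,.045),("back right",.05,-.045)):
    print(n,shift([x,y,.099]),"exp if up 16mm*",(pix(s,F+RF.apply([x,y,.099+.0155*(.062-x)/.124]))-pix(s,F+RF.apply([x,y,.099]))).round(2))
for l,n in(("cup_white","scene"),("whetstone","scene")): 
    print(l,[(to_plane(s,m["centre"],0)[:2].round(3),m["confidence"]) for m in mark_of(l,n)][:3])
```

```text
down 0 [-1.5  1.1  7. ]
34.1833
front left (0.47, 0.75, -0.5) exp if up 16mm* [-2.71 -0.3 ]
front right (0.54, 0.25, 0.25) exp if up 16mm* [-2.73 -0.15]
back left (0.86, 0.0, 0.0) exp if up 16mm* [-0.29 -0.04]
back right (0.86, 0.0, 0.0) exp if up 16mm* [-0.29 -0.03]
cup_white [(array([ 0.556, -0.505]), 0.62)]
whetstone [(array([ 0.43 , -0.326]), 0.84), (array([0.765, 0.356]), 0.71), (array([ 0.495, -0.017]), 0.17)]
```

The coarse patches mixed in the fixed rim, so that match is ambiguous. I'll test it properly by rectifying only the mosaic's front strip for each hypothetical lift and correlating it with the seated picture.

Run:
```python
from h import *
s=read_camera("scene"); im0=cv2.imread("pics/scene0.png"); t=read_camera("top"); t0=cv2.imread("pics/top0.png")
def rect(c,im,h,xs,ys):
    X,Y=np.meshgrid(xs,ys,indexing="ij"); m=np.zeros(X.shape+(2,),np.float32)
    th=np.arcsin(h/.124)
    for i in np.ndindex(X.shape):
        d=X[i]-.062; z=.012
        loc=[.062+d*np.cos(th)-z*np.sin(th)*-1, Y[i], .087-d*np.sin(th)+z*np.cos(th)]
        r,cc=pix(c,F+RF.apply(loc)); m[i]=cc,r
    return cv2.remap(im,m[...,0],m[...,1],cv2.INTER_CUBIC).astype(float)
def ncc(a,b):
    a=a-a.mean((0,1));b=b-b.mean((0,1));return (a*b).sum()/np.sqrt((a*a).sum()*(b*b).sum())
xs=np.arange(-.055,-.036,.001)
for n,ys in(("left",np.arange(.0,.05,.001)),("right",np.arange(-.05,.0,.001))):
    a=rect(s,im0,0,xs,ys); print(n,[(h,round(ncc(a,rect(s,s["frame"],h/1000,xs,ys)),2)) for h in range(0,25,2)])
# vertical image shift of the same strip by levered crop s4 / s5 / s3
for n in("s3","s4","s5"):
    cr=cv2.resize(cv2.imread(f"pics/{n}.png"),(100,90),interpolation=cv2.INTER_AREA); full=np.zeros_like(im0); full[165:255,195:295]=cr
    for side,ys in(("left",np.arange(.0,.05,.001)),("right",np.arange(-.05,.0,.001))):
        a=rect(s,im0,0,xs,ys); v=[ncc(a,rect(s,full,h/1000,xs,ys)) for h in range(0,25)]; print(n,side,int(np.argmax(v)),round(max(v),2),round(v[0],2))
W=read_camera("wrist"); print([(l,[(m["confidence"],np.round(m["centre"])) for m in mark_of(l,"wrist")][:1]) for l in("tile_front_left","tile_front_right")])
```

```text
left [(0, np.float64(-0.1)), (2, np.float64(-0.0)), (4, np.float64(0.15)), (6, np.float64(0.33)), (8, np.float64(0.53)), (10, np.float64(0.7)), (12, np.float64(0.81)), (14, np.float64(0.83)), (16, np.float64(0.78)), (18, np.float64(0.65)), (20, np.float64(0.47)), (22, np.float64(0.25)), (24, np.float64(0.04))]
right [(0, np.float64(0.08)), (2, np.float64(0.05)), (4, np.float64(0.09)), (6, np.float64(0.2)), (8, np.float64(0.37)), (10, np.float64(0.56)), (12, np.float64(0.7)), (14, np.float64(0.77)), (16, np.float64(0.74)), (18, np.float64(0.65)), (20, np.float64(0.51)), (22, np.float64(0.37)), (24, np.float64(0.27))]
s3 left 0 0.75 0.75
s3 right 0 0.49 0.49
s4 left 13 0.85 0.02
s4 right 14 0.78 0.11
s5 left 14 0.74 0.02
s5 right 14 0.78 0.1
[('tile_front_left', []), ('tile_front_right', [])]
```

Both front corners peak at about 14 mm of lift, so the underside is at z ≈ 101–102, on the catches. The seated picture (s3) peaks at 0 mm, so the test is sound. Handing in.

```bash
python3 -c "
from rig import *
print(finish_job())"
```

```text
the job is handed in; nothing more can be done
None
```

I laid the whetstone flat on the bench about 0.3 m from the frame, then levered the tile up with the pry bar. It stays up on both catches with its front edge about 14 mm up (z ≈ 101 mm, the low end of the 101–106 mm range). The pry bar is back on the bench and the cup is still standing; I handed the job in after about 34 s of robot time, and no verdict came back.

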